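# Slide the counting slide under the microscope's stage clip

## Robot

A 7-joint arm with a two-finger parallel gripper is mounted at the origin on the work surface. World frame = base frame: x ahead of the robot, y to its left, z up, the work surface at z = 0. Lengths are in m, angles in rad, forces in N, time in s.
With the tool pointing down it reaches from about 0.4 to 0.85 m from the base axis. Payload 10.4 kg.
Tool frame: the origin (TCP) lies midway between the tips of the shut fingers; the grasp point (between the pads) lies 19 mm behind it; z points along the fingers, y is the direction in which the jaws open and shut (so a half turn about z gives the same grasp; the last joint's range is limited). The gripper opens to 85 mm and grips with 20 to 120 N. Pads are 22 mm wide; open, the fingers measure 114 mm over their backs; the gripper's body (76 mm by 85 mm) begins 54 mm behind the grasp point. The pads swing forward as they close: fully open they stand 13 mm farther back than shut.
Start: joints at [1.209, 0.332, -0.065, 1.46, 0.022, 1.35, -0.088], TCP at [0.208, -0.589, 0.231] pointing down, gripper open.
Joint ranges: [-2.6, 2.6], [-0.5, 2.12], [-1.47, 1.34], [0.16, 2.42], [-1.27, 4.41], [0.06, 2.06], [-2.6, 2.6]. Speed limits (rad/s): [2.22, 2.22, 2.79, 2.79, 3.14, 3.14, 3.14].

## Interface

Orientations are given as a unit quaternion [x, y, z, w].
In Python, from workcell import get_obs, camera, calibration, hand_in gives the robot as it stands.
- The arm moves only by the shell command python3 -m handwheel 'ROWS' [FORCE]. ROWS is JSON, a list of rows, each an object with "jaw": the finger opening in mm, from 0 to 85.4; "delta_pos": the shift along the tool's x, y, z scaled (see below), a list of three; "turn": the turn about the tool's z scaled (see below). In form: [{"jaw": jaw, "delta_pos": [tx, ty, tz], "turn": turn}, ...]. A call has 1 to 10 rows; each row is the pose to reach, as a shift and turn from the pose commanded when the call began, along the tool's axes at that moment, turning the shorter way round; what a row does not reach only later rows make up. The controller multiplies each number of a shift by 1 m and each number of a turn by pi rad. A row lasts 1/12 s, in which the tool goes at most 41.7 mm and 7.16 degrees, less where a joint would pass 70% of its speed; a pose out of reach is approached as far as the arm can. A call with a number of a shift or a turn outside -1 to 1 is refused whole. A call with a gripper value outside its range is refused whole. The fingers move at their own pace and stop on an object; FORCE is the grip in N (left out, the last holds). Time passes only in rows, so rows that repeat a pose let the fingers close. It gives the time, the measured TCP pose, the force and the opening at its end, in the units of the state.
- get_obs(): the state, without advancing time (a new reading comes with each control period).
- camera(name): name is "side" or "top" or "wrist"; returns the picture (480x640x3 uint8, red, green, blue); there is no depth.
- calibration(name): a dict with "mtx" (3x3 intrinsics, pixels), "rvec" (rotation vector, rad) and "tvec" (3), from world to camera coordinates, as OpenCV has them. Camera axes: x right, y down, z forward; pixel columns grow to the right and rows downward; lengths in m; the calibration is good to about 2 mm. A picture is of the moment at which its call begins: read the wrist's pose just before it. calibration takes no time and is no camera call; for the wrist camera it gives the pose at the moment of the call.
- hand_in(): hands the job in, once; it reports no verdict.
The state is a dict: "clock": time; "joint_pos": joint angles; "joint_velocities": joint speeds; "tau": joint torques, N m; "position": TCP position; "ee_rot": TCP orientation; "ft_force": force on the tool from outside, world axes, zero at the start; "torque": the same for the moment, N m; "grip_width": opening from 0.0 (shut) to 1.0 (fully open).
Only numpy, scipy, OpenCV 4.12 (cv2) and the standard library are available. Lean on these libraries where they do the work, as an engineer would, in place of code of your own. Each camera call takes 0.05 s, during which the arm holds its last target.

## Task

Fit the counting slide under the stage clip of the microscope: put a fingertip on its frosted end, press it down hard on the stage and, keeping it pressed, slide it lengthwise so that its clear end runs in under the spring clip, until the square cover glass is centred over the round light window and the slide lies straight with the clip. Then lift your hand away. Do not pick the slide up, keep your fingers off the cover glass and the clip, and leave the bottles, the loupe and the glue stick as they are.

Things in the scene. Friction and masses are not known exactly. Their poses are not given: they have to be found in the camera images.
- microscope: Stereo microscope on a boom stand, fixed. White base block 280 (own x -100 to +180) x 310 (own y -135 to +175) x 40 mm high; origin on the bench right under the light window; z up. Slides go in along its own +y. A 25 mm pillar 370 mm tall stands at its far left corner (own x +148, y +135 mm); boom and head are swung away to the left and rear of it, above 230 mm.
- stage_plate: Matt black stage plate, 112 (own x) x 250 (own y) mm, let into the top of the base, its top 40 mm above the bench; origin at the centre of its top face, axes as the microscope's. Smooth (friction about 0.2).
- light_window (a point): Centre of the round light window (bright disc, 38 mm across, in a thin steel ring) in the middle of the stage plate, level with the plate's top. The square cover glass has to be brought over it.
- clip (a joint): Lift of the stage clip: a bright steel leaf spring 11 mm wide, 1.6 mm thick, held on a steel post 18 mm tall on the plate's centre line (microscope x 0, y +100 mm), reaching towards -y. Value: angle (rad) by which its free end is raised, 0 at rest, about 0.06 with a slide under it. It pushes down at its toe with 3 N at rest and 5 N on the slide.
- clip_toe (a point): Underside of the clip's toe, where it bears on a slide: on the centre line (microscope x 0, y +31 mm), 2 mm above the plate at rest. From here a lip turns up towards -y, 12 mm long, rising 8.5 mm at 30 to 40 degrees, so that a slide pushed along +y lifts the toe and passes under; this takes 4 to 6 N along the slide.
- slide: Counting slide 40 (own x) x 100 (own y) x 6 mm, 34 g, loose on the stage plate short of the clip; origin at the centre of its underside; own +y runs to the clear end that goes under the clip, within 8 degrees of the microscope's +y. Frosted -y end grips a fingertip (friction 1), the rest is smooth (0.2). Pressed under 10 N a fingertip may slip as it meets the clip; 12 to 20 N carries it.
- frosted_pad (a point): Centre of the frosted end on top of the slide: 31 mm from the slide's centre towards -y, 6 mm above its underside; frosted area 40 x 38 mm. The place to press.
- lead_edge (a point): Middle of the slide's clear end (+y end) at its underside, 50 mm from the slide's centre. The clear flat behind it is 28 mm long, up to the cover glass. At the finish the clip toe bears on it about 12 mm behind this edge.
- cover_glass: Square cover glass over the counting chamber, part of the slide: 30 x 30 mm with a dark rim, standing 1.6 mm proud of the slide's top; origin at the centre of its underside, which is 7 mm from the slide's centre towards +y. Not to be touched.
- cover_mid (a point): Centre of the cover glass on its top face.
- bottle_squat: Bystander: squat white sample jar, 42 mm across, 62 mm tall, standing on the bench; origin at its underside.
- bottle_tall: Bystander: slim white sample bottle with a red cap, 32 mm across, 78 mm tall, standing on the bench; origin at its underside.
- loupe: Bystander: black folding pocket loupe, 36 x 49 mm, 13 mm high, lying on the front of the microscope's base; origin at its underside, under the lens.
- glue_stick: Bystander: upright glue stick with a red cap, 28 mm across, 92 mm tall, on the bench to the left of the base; origin at its underside.
Mind the look-alikes: they are no part of the job. What is meant by the slide is not purple or yellow, and is the smaller of those in its own colour.

How it is judged:
On the way:
1. the slide is pressed down hard (over 9 N on the stage plate) while its clear end passes under the clip's toe (from 12 mm before to 8 mm past it) (y of lead_edge in the frame of microscope between 0.019 and 0.039 m and contact force between the fingers and slide above 3 N and contact force between slide and stage_plate above 9 N), for 0.1 s.
At the end, for the whole second after the job is handed in: The slide lies flat and still on the stage plate with the clip's toe bearing on its clear end (over 1 N), the centre of its cover glass within 7 mm of the centre of the light window and its length within 0.2 rad (11 degrees) of the microscope's y axis (horizontal distance between cover_mid and light_window below 0.007 m and angle between the y axis of slide and the y axis of microscope, either way round below 0.2 rad and angle between slide's own z axis and vertical below 0.06 rad and z of slide in the frame of stage_plate below 0.003 m and contact force between clip and slide above 1 N and value of joint clip between 0.03 and 0.1 rad and linear speed of slide below 0.02 m/s); the robot touches nothing.
It fails at once if the slide is lifted or tipped off the stage (z of slide in the frame of stage_plate above 0.008 m or angle between slide's own z axis and vertical above 0.2 rad).
It fails at once if the fingers press on the cover glass (contact force between the fingers and cover_glass above 1.5 N).
It fails at once if the fingers push on the clip (contact force between the fingers and clip above 1.5 N).
It fails at once if a bottle, the loupe or the glue stick is moved more than 15 mm (distance of any of bottle_squat, bottle_tall, loupe, glue_stick from where it was at the start of the episode above 0.015 m).
It also fails if it takes over 51 s, if anything falls off the work surface, if the arm or the gripper's body presses on something with over 40 N, if the wrist force passes 120 N, or if a joint passes its speed limit or range.

## Working session

There is one attempt and no reset: what is moved stays moved. The work goes in short steps, Python scripts to look and compute and a shell command to move; the robot and the scene stay as the last step left them, time stands still between calls to the robot, and variables do not carry over. Pictures are saved under pics/ and viewed, and the job is handed in when it is done.

```bash
mkdir -p pics; ls
python3 - <<'E'
from workcell import get_obs, camera, calibration
import cv2
print(get_obs())
for n in ["top","side","wrist"]:
    c=calibration(n); print(n,c)
    cv2.imwrite(f"pics/{n}0.png",camera(n)[:,:,::-1])
E
```

```text
pics
{'clock': 0.0, 'joint_pos': array([ 1.20937333,  0.33287072, -0.06472706,  1.46097124,  0.02159865,
        1.34990169, -0.08855566]), 'joint_velocities': array([ 8.12127771e-04,  3.72033703e-04, -4.86425330e-04, -4.53317519e-04,
        1.90769175e-03, -1.75410244e-04,  8.76389725e-05]), 'tau': array([ 9.86532405e-05, -6.25450444e+01,  4.92239348e-02, -3.91593504e+01,
        1.61532493e-02,  9.89028078e-03,  1.83934617e-06]), 'position': array([ 0.20761564, -0.58909476,  0.23050244]), 'ee_rot': array([ 9.85684637e-01,  1.68597942e-01, -1.51579196e-04, -7.11702706e-04]), 'ft_force': array([-0.10662864, -0.17254052,  0.65315627]), 'torque': array([ 0.03211074, -0.00918901, -0.02570771]), 'grip_width': 1.002806465194299}
top {'mtx': array([[617.53164209,   0.        , 315.78723983],
       [  0.        , 617.53164209, 242.26648204],
       [  0.        ,   0.        ,   1.        ]]), 'rvec': array([ 1.98364327, -2.24629774,  0.22924105]), 'tvec': array([0.06858754, 0.5091591 , 1.04608135])}
side {'mtx': array([[456.26335857,   0.        , 327.14753782],
       [  0.        , 456.26335857, 247.40963822],
       [  0.        ,   0.        ,   1.        ]]), 'rvec': array([ 2.12759192, -0.69029969,  0.32686349]), 'tvec': array([-0.41817456,  0.24880476,  0.57032265])}
wrist {'mtx': array([[338.77681356,   0.        , 320.85897852],
       [  0.        , 338.77681356, 243.67646737],
       [  0.        ,   0.        ,   1.        ]]), 'rvec': array([-2.36480115,  1.6753383 ,  0.24309835]), 'tvec': array([-0.6250136 , -0.03684666,  0.3793594 ])}
```

View pics/top0.png

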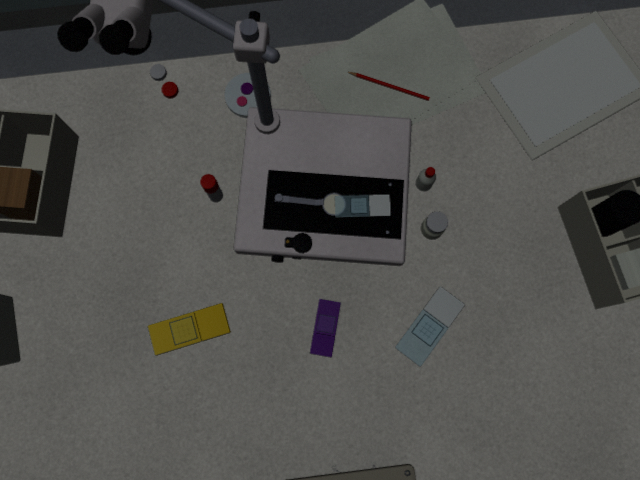

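View pics/side0.png

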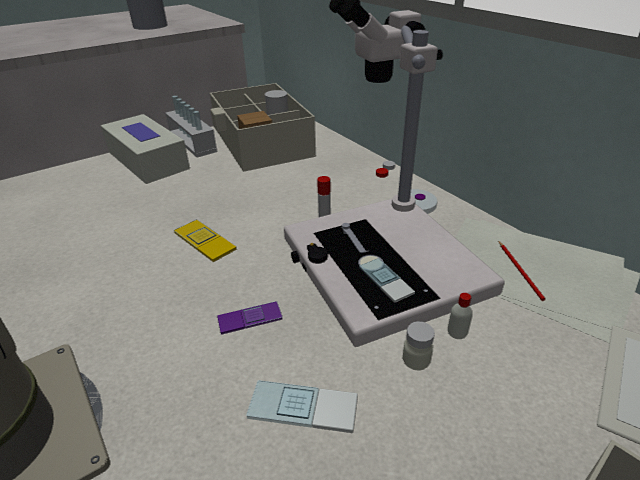

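View pics/wrist0.png

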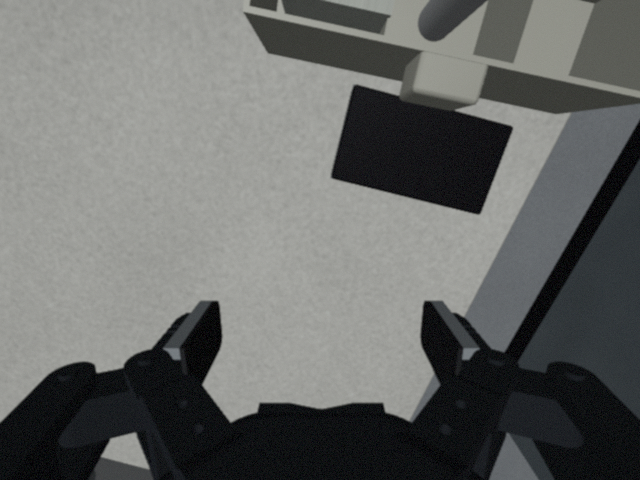

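The top view shows the small blue-and-white slide on the black plate at about (368,205), with its frosted end to the right. The light window is at (334,204), the clip runs left from it, and the loupe is at (299,242). I'll enlarge this region.

Run:
```python
import cv2
a=cv2.imread("pics/top0.png")
cv2.imwrite("pics/topz.png",cv2.resize(cv2.convertScaleAbs(a[160:265,230:420],alpha=1.3),None,fx=4.2,fy=4.2,interpolation=cv2.INTER_CUBIC))
a=cv2.imread("pics/side0.png")
cv2.imwrite("pics/sidez.png",cv2.resize(cv2.convertScaleAbs(a[210:320,300:450],alpha=1.2),None,fx=5,fy=5,interpolation=cv2.INTER_CUBIC))
```

```text
(no output)
```

View pics/topz.png

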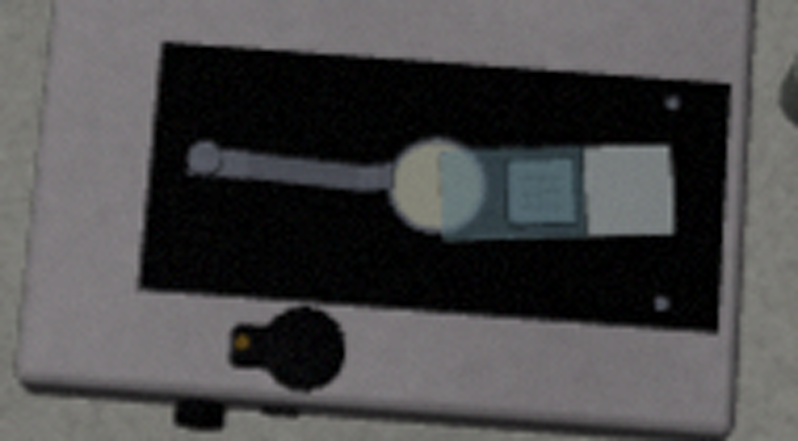

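View pics/sidez.png

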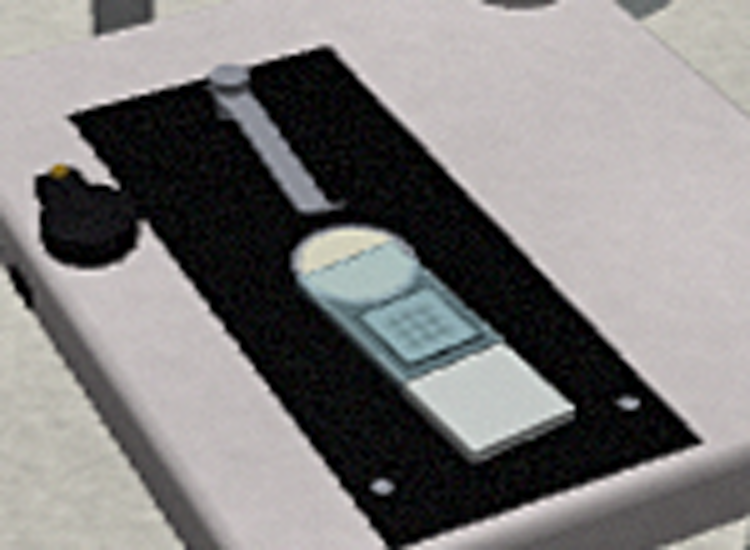

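The zoom shows the plate's corners, the ring of the window, and the slide with its frosted pad at about (630,190) in the zoom. Next I'll measure them by casting rays.

```bash
cat > h.py <<'E'
import numpy as np, cv2
def ray(c,px,z):
    R=cv2.Rodrigues(c["rvec"])[0]; t=c["tvec"]
    p=cv2.undistortPoints(np.array(px,float).reshape(-1,1,2),c["mtx"],None).reshape(-1,2)
    d=(R.T@np.c_[p,np.ones(len(p))].T).T; o=-R.T@t
    return o+d*((z-o[2])/d[:,2])[:,None]
E
python3 - <<'E'
from h import *
from workcell import calibration
c=calibration("top"); s=calibration("side")
a=cv2.imread("pics/top0.png"); roi=np.zeros(a.shape[:2],np.uint8)
u=lambda P,f,o:(np.array(P,float)+.5)/f-.5+o
T=lambda P:u(P,4.2,[230,160]); S=lambda P:u(P,5,[300,210])
pc=ray(c,T([[163,42],[731,85],[717,331],[139,288]]),.04)[:,:2]
print("plate top",pc,pc.mean(0))
pcs=ray(s,S([[70,117],[330,46],[703,440],[393,548]]),.04)[:,:2]
print("plate side",pcs)
ax=(pc[0]-pc[1])+(pc[3]-pc[2]); yaw=np.arctan2(-ax[0],ax[1]); print("micro yaw deg",np.degrees(yaw),np.linalg.norm(ax)/2, np.linalg.norm(pc[0]-pc[3]))
# window circle
w=ray(c,T([[389,184],[487,186],[438,137],[436,233]]),.04)[:,:2]; print("win",w.mean(0))
ws=ray(s,S([[292,262],[418,262],[355,224],[355,303]]),.04)[:,:2]; print("win side",ws.mean(0))
# slide top face by mask: frosted
hsv=cv2.cvtColor(a,cv2.COLOR_BGR2HSV)
for nm,im,cc,box in [("top",a,c,(180,225,368,396)),("side",cv2.imread("pics/side0.png"),s,(277,305,378,418))]:
    g=im.min(2); m=np.zeros(g.shape,np.uint8); r=box
    m[r[0]:r[1],r[2]:r[3]]=(g[r[0]:r[1],r[2]:r[3]]>110)
    k,l,st,ce=cv2.connectedComponentsWithStats(m); i=1+st[1:,4].argmax()
    print(nm,st[i],ce[i],ray(cc,[ce[i]],.046))
    cn=cv2.findContours((l==i).astype(np.uint8),0,1)[0][0]
    print(cv2.minAreaRect(ray(cc,cn.reshape(-1,2),.046)[:,:2].astype(np.float32)))
sl=ray(c,T([[669,145],[675,235],[442,241],[440,152]]),.046)[:,:2]
print("slide corners",sl,sl.mean(0))
ax=(sl[3]-sl[0])+(sl[2]-sl[1]);print("len",np.linalg.norm(ax)/2,"yaw",np.degrees(np.arctan2(-ax[0],ax[1])))
sl=ray(s,S([[575,408],[478,457],[297,280],[395,243]]),.046)[:,:2]
print("slide side",sl,sl.mean(0))
ax=(sl[3]-sl[0])+(sl[2]-sl[1]);print("len",np.linalg.norm(ax)/2,"yaw",np.degrees(np.arctan2(-ax[0],ax[1])))
print("pad-edge top",ray(c,T([[584,148],[587,237],[508,158],[575,156],[579,223],[511,226]]),.047)[:,:2])
E
```

```text
plate top [[ 0.66283627  0.07452146]
 [ 0.61245712 -0.16989787]
 [ 0.50440781 -0.14718942]
 [ 0.55392362  0.09675741]] [ 0.58340621 -0.03645211]
plate side [[ 0.55168494  0.09541608]
 [ 0.66113854  0.07438297]
 [ 0.61241383 -0.16879948]
 [ 0.50361296 -0.14671113]]
micro yaw deg -11.560341506560157 0.2492390962386405 0.1111593567152964
win [ 0.58352874 -0.03666131]
win side [ 0.58184788 -0.03561605]Traceback (most recent call last):
  File "<stdin>", line 20, in <module>
ValueError: attempt to get argmax of an empty sequence
```

Run:
```python
from h import *
from workcell import calibration
c=calibration("top"); s=calibration("side")
a=cv2.imread("pics/top0.png")
print(a[205,380],a[205,360])
u=lambda P,f,o:(np.array(P,float)+.5)/f-.5+o
T=lambda P:u(P,4.2,[230,160]); S=lambda P:u(P,5,[300,210])
for nm,cc,pts in [("top",c,T([[669,145],[675,235],[442,241],[440,152]])),("side",s,S([[575,408],[478,457],[297,280],[395,243]]))]:
  sl=ray(cc,pts,.046)[:,:2]
  ax=(sl[3]-sl[0])+(sl[2]-sl[1]);print(nm,sl,sl.mean(0),"len",np.linalg.norm(ax)/2,"w",np.linalg.norm(sl[0]-sl[1]),"yaw",np.degrees(np.arctan2(-ax[0],ax[1])))
gl=ray(c,T([[508,158],[575,156],[579,223],[511,226]]),.0476)[:,:2]; print("glass",gl.mean(0))
gs=ray(s,S([[360,318],[437,287],[505,338],[414,364]]),.0476)[:,:2]; print("glass side",gs.mean(0))
```

```text
[97 95 92] [74 69 54]
top [[ 0.58722954 -0.13803571]
 [ 0.54719025 -0.13467454]
 [ 0.55696046 -0.03497651]
 [ 0.59639638 -0.03926674]] [ 0.57194415 -0.08673837] len 0.09968419967684145 w 0.04018012247155886 yaw -5.450467871042495
side [[ 0.58548933 -0.13869626]
 [ 0.54582787 -0.13710227]
 [ 0.55495013 -0.03684224]
 [ 0.59477787 -0.04122033]] [ 0.5702613  -0.08846527] len 0.09929560482674946 w 0.03969347790624138 yaw -5.319361955180046
glass [ 0.5733101  -0.08104382]
glass side [ 0.57346549 -0.08284868]
```

From the two views:
- **Window:** (0.583, -0.036), with the microscope's yaw at -11.4°.
- **Slide:** centre (0.571, -0.0876), yaw -5.4°.
- **Frosted pad:** about (0.568, -0.1185).

I'll move above the pad, shut the fingers and line the tool up with the slide.

```bash
python3 -m handwheel '[{"jaw":0,"delta_pos":[0.04,-0.026,0],"turn":0.02},{"jaw":0,"delta_pos":[0.07,-0.046,0],"turn":0.04},{"jaw":0,"delta_pos":[0.1,-0.065,0],"turn":0.06},{"jaw":0,"delta_pos":[0.13,-0.085,0],"turn":0.08},{"jaw":0,"delta_pos":[0.16,-0.105,0],"turn":0.1},{"jaw":0,"delta_pos":[0.19,-0.124,0],"turn":0.12},{"jaw":0,"delta_pos":[0.22,-0.144,0],"turn":0.138},{"jaw":0,"delta_pos":[0.25,-0.163,0],"turn":0.138},{"jaw":0,"delta_pos":[0.27,-0.176,0],"turn":0.138},{"jaw":0,"delta_pos":[0.28,-0.183,0],"turn":0.138}]' 40
```

```text
clock: 0.98
position: [0.4132, -0.3205, 0.2313]
ee_rot: [0.999, -0.045, 0.0, -0.0]
ft_force: [-0.8, 0.3, -0.1]
grip_width: -0.001
```

```bash
python3 -m handwheel '[{"jaw":0,"delta_pos":[0.02,-0.03,0],"turn":0},{"jaw":0,"delta_pos":[0.04,-0.06,0],"turn":0},{"jaw":0,"delta_pos":[0.06,-0.09,0],"turn":0},{"jaw":0,"delta_pos":[0.08,-0.12,0],"turn":0},{"jaw":0,"delta_pos":[0.1,-0.15,0],"turn":0},{"jaw":0,"delta_pos":[0.115,-0.18,0.01],"turn":0},{"jaw":0,"delta_pos":[0.13,-0.2,0.03],"turn":0},{"jaw":0,"delta_pos":[0.136,-0.215,0.05],"turn":0},{"jaw":0,"delta_pos":[0.136,-0.215,0.07],"turn":0},{"jaw":0,"delta_pos":[0.136,-0.215,0.07],"turn":0}]'
python3 - <<'E'
from workcell import *
import cv2
o=get_obs();print(o["position"],o["ee_rot"],o["ft_force"],o["joint_pos"])
for n in ["wrist","side","top"]: cv2.imwrite(f"pics/{n}1.png",camera(n)[:,:,::-1])
print(calibration("wrist"))
E
```

```text
clock: 1.82
position: [0.5647, -0.1222, 0.157]
ee_rot: [0.999, -0.047, -0.003, -0.001]
ft_force: [-0.4, -1.0, -0.4]
grip_width: 0.003
[ 0.56470517 -0.12218286  0.15695201] [ 9.98900438e-01 -4.67649720e-02 -3.26332738e-03 -5.51136906e-04] [-0.36816265 -1.04101104 -0.42301275] [ 0.48886598  0.31845292 -0.42554367  1.66111169  0.13826093  1.19865128
 -1.63337838]
{'mtx': array([[338.77681356,   0.        , 320.85897852],
       [  0.        , 338.77681356, 243.67646737],
       [  0.        ,   0.        ,   1.        ]]), 'rvec': array([-1.96990296,  2.17216655,  0.31198128]), 'tvec': array([-0.0692921 ,  0.53526284,  0.47574786])}
```

View pics/wrist1.png

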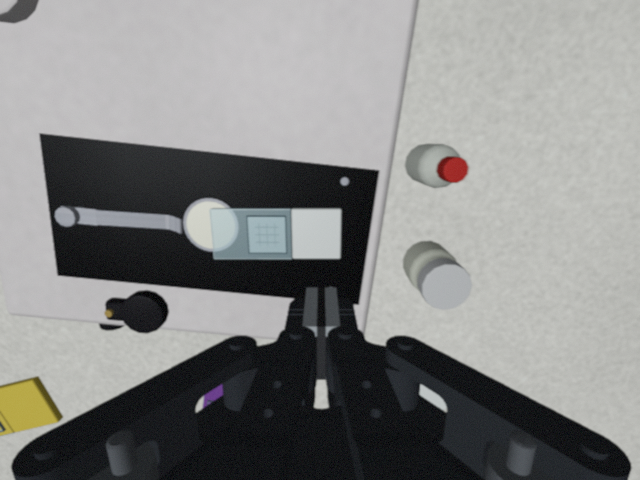

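View pics/side1.png

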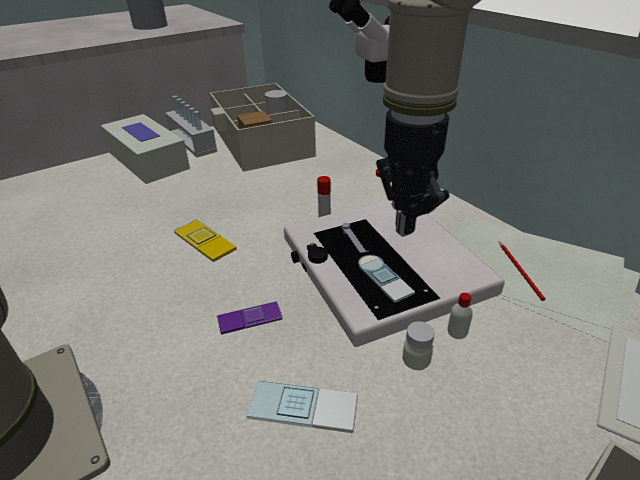

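The wrist view has the frosted pad at (317,234) and the slide spanning columns 211 to 342. I'll compute the pad's position from this view as a cross-check.

Run:
```python
from h import *
from workcell import *
c=calibration("wrist")
p=ray(c,[[341.5,208],[341.5,260],[213,260.5],[211,208]],.046)[:,:2]; print(p,p.mean(0),np.linalg.norm(p[0]-p[3]))
ax=p[3]-p[0]+p[2]-p[1]; print("yaw",np.degrees(np.arctan2(-ax[0],ax[1])))
print("pad",p.mean(0)-.031*ax/np.linalg.norm(ax))
w=ray(c,[[183,224],[239,224],[211,197],[211,252]],.04)[:,:2]; print("win",w.mean(0))
q=ray(c,[[41,134],[378,171],[358,304],[58,275]],.04)[:,:2]; print("plate",q.mean(0)); ax=q[0]-q[1]+q[3]-q[2]; print(np.degrees(np.arctan2(-ax[0],ax[1])))
o=get_obs();print(o["position"],o["ee_rot"])
```

```text
[[ 0.5891218  -0.1432162 ]
 [ 0.5466906  -0.1398042 ]
 [ 0.55642134 -0.03623131]
 [ 0.59896449 -0.04271528]] [ 0.57279956 -0.09049175] 0.10098174897701111
yaw -5.47867929025868
pad [ 0.56983982 -0.12135014]
win [ 0.58479128 -0.03812377]
plate [ 0.58425551 -0.03802448]
-11.680096270683672
[ 0.56674172 -0.12413096  0.16218113] [ 9.98836647e-01 -4.82201447e-02  2.19991798e-04  3.50065160e-04]
```

The three views agree to about 2 mm. I'll go down to just above the pad.

```bash
python3 -m handwheel '[{"jaw":0,"delta_pos":[0.002,-0.005,0.02],"turn":0},{"jaw":0,"delta_pos":[0.002,-0.005,0.04],"turn":0},{"jaw":0,"delta_pos":[0.002,-0.005,0.06],"turn":0},{"jaw":0,"delta_pos":[0.002,-0.005,0.075],"turn":0},{"jaw":0,"delta_pos":[0.002,-0.005,0.09],"turn":0},{"jaw":0,"delta_pos":[0.002,-0.005,0.1],"turn":0},{"jaw":0,"delta_pos":[0.002,-0.005,0.1],"turn":0},{"jaw":0,"delta_pos":[0.002,-0.005,0.1],"turn":0},{"jaw":0,"delta_pos":[0.002,-0.005,0.1],"turn":0}]'
python3 - <<'E'
from workcell import *
import cv2
o=get_obs();print(o["position"],o["ee_rot"],o["ft_force"])
for n in ["wrist","side"]: cv2.imwrite(f"pics/{n}2.png",camera(n)[:,:,::-1])
a=cv2.imread("pics/side2.png")
cv2.imwrite("pics/side2z.png",cv2.resize(cv2.convertScaleAbs(a[190:320,300:450],alpha=1.2),None,fx=4.5,fy=4.5,interpolation=cv2.INTER_CUBIC))
E
```

```text
clock: 2.72
position: [0.5701, -0.1184, 0.0628]
ee_rot: [0.999, -0.048, 0.001, 0.0]
ft_force: [-0.1, 0.2, 1.6]
grip_width: 0.001
[ 0.57005458 -0.11839044  0.06281588] [ 9.98862875e-01 -4.76639152e-02  1.02054798e-03  2.57217570e-04] [-0.07367428  0.15804912  1.56073368]
```

View pics/side2z.png

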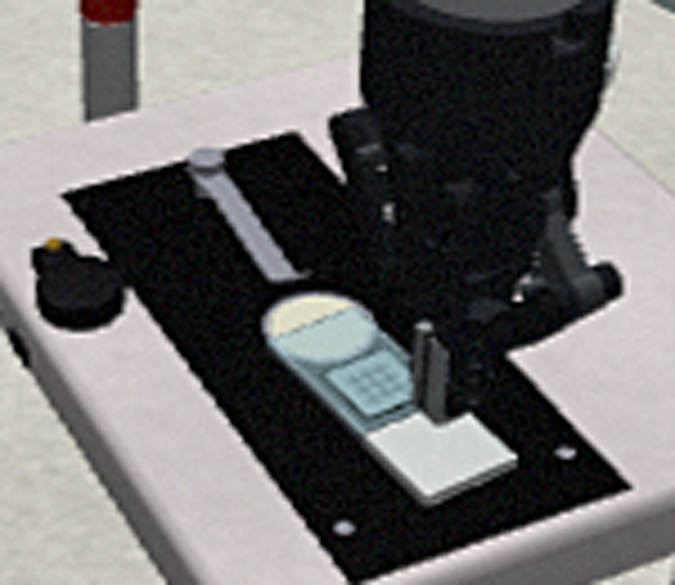

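View pics/wrist2.png

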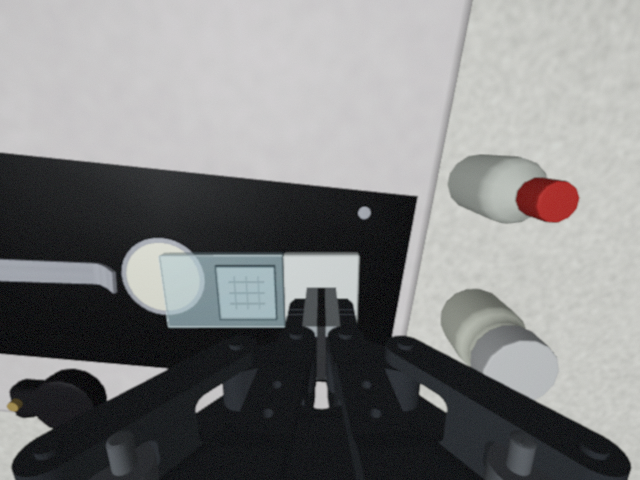

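The fingertips are about 17 mm above the pad and centred on it: column 321 in the wrist view, with the pad spanning 284 to 359. I'll lower until contact.

```bash
python3 -m handwheel '[{"jaw":0,"delta_pos":[0,0,0.005],"turn":0},{"jaw":0,"delta_pos":[0,0,0.009],"turn":0},{"jaw":0,"delta_pos":[0,0,0.012],"turn":0},{"jaw":0,"delta_pos":[0,0,0.014],"turn":0},{"jaw":0,"delta_pos":[0,0,0.015],"turn":0},{"jaw":0,"delta_pos":[0,0,0.015],"turn":0}]'
python3 -m handwheel '[{"jaw":0,"delta_pos":[0,0,0.001],"turn":0},{"jaw":0,"delta_pos":[0,0,0.002],"turn":0},{"jaw":0,"delta_pos":[0,0,0.002],"turn":0},{"jaw":0,"delta_pos":[0,0,0.002],"turn":0}]'
```

```text
clock: 3.32
position: [0.5693, -0.1179, 0.0463]
ee_rot: [0.999, -0.047, 0.0, 0.0]
ft_force: [-0.6, 0.0, -0.6]
grip_width: -0.002
clock: 3.65
position: [0.5709, -0.118, 0.0461]
ee_rot: [0.999, -0.047, 0.002, 0.0]
ft_force: [-0.9, 0.6, 10.9]
grip_width: -0.001
```

```bash
python3 -m handwheel '[{"jaw":0,"delta_pos":[0,0,0.0005],"turn":0},{"jaw":0,"delta_pos":[0,0,0.001],"turn":0},{"jaw":0,"delta_pos":[0,0,0.001],"turn":0}]'; python3 -m handwheel '[{"jaw":0,"delta_pos":[0,0,0],"turn":0},{"jaw":0,"delta_pos":[0,0,0],"turn":0}]'
```

```text
clock: 3.9
position: [0.5715, -0.1181, 0.0461]
ee_rot: [0.999, -0.047, 0.002, 0.0]
ft_force: [-2.1, -0.4, 18.7]
grip_width: 0.0
clock: 4.07
position: [0.5715, -0.1181, 0.0461]
ee_rot: [0.999, -0.047, 0.003, 0.0]
ft_force: [-2.6, 1.1, 18.8]
grip_width: 0.001
```

```bash
python3 -m handwheel '[{"jaw":0,"delta_pos":[0,0,-0.0002],"turn":0.004},{"jaw":0,"delta_pos":[0,0,-0.0003],"turn":0.008},{"jaw":0,"delta_pos":[0,0,-0.0003],"turn":0.012},{"jaw":0,"delta_pos":[0,0,-0.0003],"turn":0.016},{"jaw":0,"delta_pos":[0,0,-0.0003],"turn":0.02},{"jaw":0,"delta_pos":[0,0,-0.0003],"turn":0.024},{"jaw":0,"delta_pos":[0,0,-0.0003],"turn":0.028},{"jaw":0,"delta_pos":[0,0,-0.0003],"turn":0.032},{"jaw":0,"delta_pos":[0,0,-0.0003],"turn":0.034},{"jaw":0,"delta_pos":[0,0,-0.0003],"turn":0.034}]'
python3 - <<'E'
from workcell import *
import cv2
o=get_obs();print(o["position"],o["ee_rot"],o["ft_force"])
for n in ["wrist","top"]: cv2.imwrite(f"pics/{n}3.png",camera(n)[:,:,::-1])
E
```

```text
clock: 4.9
position: [0.5715, -0.1181, 0.0461]
ee_rot: [0.995, -0.101, 0.002, 0.0]
ft_force: [-0.4, -0.2, 16.3]
grip_width: -0.004
[ 0.57146385 -0.11811016  0.04611996] [ 9.94905891e-01 -1.00776622e-01  2.49882980e-03  3.09467405e-04] [-0.41060972 -0.18657119 16.28580349]
```

View pics/wrist3.png

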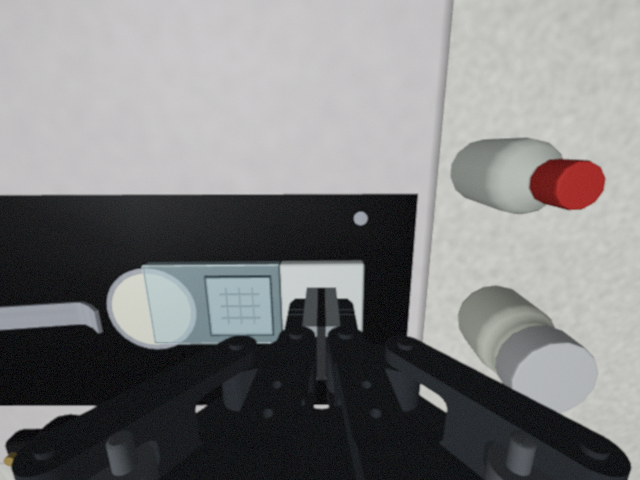

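The slide turned with the fingers, and its edge from (145,264) to (362,261) is now parallel to the plate's edge. Next I'll work out the travel.

Run:
```python
from h import *
from workcell import *
c=calibration("wrist")
w=ray(c,[[106,308],[197,308],[151,267],[151,350]],.04)[:,:2].mean(0)
g=ray(c,[[205,277],[271,276],[274,338],[208,339]],.0476)[:,:2]; 
e=ray(c,[[145,264],[362,261]],.046)[:,:2]; l=ray(c,[[0,197],[416,194]],.04)[:,:2]
an=lambda v:np.degrees(np.arctan2(v[0],v[1]))
print("win",w,"glass",g.mean(0),"slide",an(e[0]-e[1]),"plate",an(l[0]-l[1]))
o=get_obs(); d=w-g.mean(0)
from scipy.spatial.transform import Rotation as R
print(d, "tool", R.from_quat(o["ee_rot"]).as_matrix().T@np.r_[d,0]); 
y=np.array([np.sin(np.radians(11.5)),np.cos(np.radians(11.5))]);x=np.array([y[1],-y[0]])
print("micro",d@x,d@y)
print(np.array([.583,-.0365])-.038*y-o["position"][:2])
```

```text
win [ 0.58273135 -0.0368593 ] glass [ 0.57781222 -0.08177877] slide 10.76532714167859 plate 11.185067398528501
[0.00491913 0.04491947] tool [-4.16981256e-03 -4.49952052e-02 -2.40374297e-05]
micro -0.004135124730972716 0.04499841274496315
[0.00396891 0.0443473 ]
```

```bash
python3 -m handwheel '[{"jaw":0,"delta_pos":[-0.0005,-0.001,0],"turn":0},{"jaw":0,"delta_pos":[-0.001,-0.003,0],"turn":0},{"jaw":0,"delta_pos":[-0.0015,-0.005,0],"turn":0},{"jaw":0,"delta_pos":[-0.002,-0.007,0],"turn":0},{"jaw":0,"delta_pos":[-0.0025,-0.009,0],"turn":0},{"jaw":0,"delta_pos":[-0.003,-0.011,0],"turn":0},{"jaw":0,"delta_pos":[-0.0035,-0.013,0],"turn":0},{"jaw":0,"delta_pos":[-0.004,-0.015,0],"turn":0},{"jaw":0,"delta_pos":[-0.004,-0.016,0],"turn":0},{"jaw":0,"delta_pos":[-0.004,-0.016,0],"turn":0}]'
python3 - <<'E'
from workcell import *
import cv2
o=get_obs();print(o["position"],o["ee_rot"],o["ft_force"])
cv2.imwrite(f"pics/wrist4.png",camera("wrist")[:,:,::-1])
E
```

```text
clock: 5.83
position: [0.5708, -0.1021, 0.0461]
ee_rot: [0.995, -0.101, 0.003, 0.001]
ft_force: [-0.4, -1.1, 16.1]
grip_width: 0.0
[ 0.57079701 -0.10209411  0.046105  ] [ 9.94907422e-01 -1.00758034e-01  2.59125911e-03  5.69866758e-04] [-0.44237181 -1.08619748 16.13703817]
```

View pics/wrist4.png

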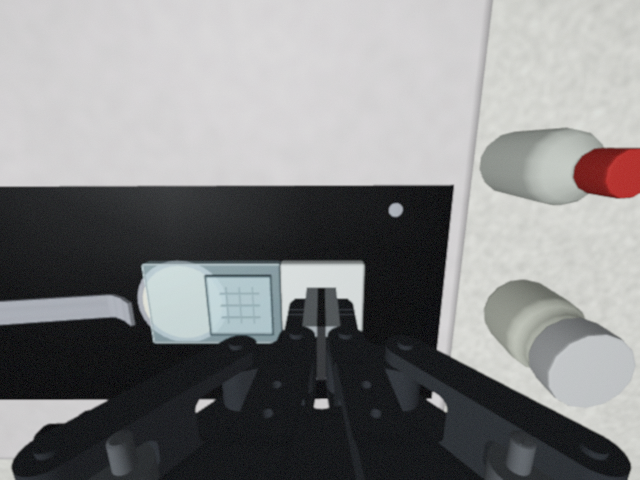

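The slide is carried without slipping, since it sits at the same pixels in the wrist view. I'll carry on under the clip.

```bash
python3 -m handwheel '[{"jaw":0,"delta_pos":[0,-0.001,0],"turn":0},{"jaw":0,"delta_pos":[0,-0.0025,0],"turn":0},{"jaw":0,"delta_pos":[0,-0.004,0],"turn":0},{"jaw":0,"delta_pos":[0,-0.0055,0],"turn":0},{"jaw":0,"delta_pos":[0,-0.007,0],"turn":0},{"jaw":0,"delta_pos":[0,-0.0085,0],"turn":0},{"jaw":0,"delta_pos":[0,-0.01,0],"turn":0},{"jaw":0,"delta_pos":[0,-0.0115,0],"turn":0},{"jaw":0,"delta_pos":[0,-0.012,0],"turn":0}]'
python3 -m handwheel '[{"jaw":0,"delta_pos":[0,-0.001,0],"turn":0},{"jaw":0,"delta_pos":[0,-0.0025,0],"turn":0},{"jaw":0,"delta_pos":[0,-0.004,0],"turn":0},{"jaw":0,"delta_pos":[0,-0.0055,0],"turn":0},{"jaw":0,"delta_pos":[0,-0.007,0],"turn":0},{"jaw":0,"delta_pos":[0,-0.0085,0],"turn":0},{"jaw":0,"delta_pos":[0,-0.01,0],"turn":0},{"jaw":0,"delta_pos":[0,-0.01,0],"turn":0}]'
python3 - <<'E'
from workcell import *
import cv2
o=get_obs();print(o["position"],o["ee_rot"],o["ft_force"])
cv2.imwrite(f"pics/wrist5.png",camera("wrist")[:,:,::-1])
E
```

```text
clock: 6.63
position: [0.573, -0.0913, 0.0461]
ee_rot: [0.995, -0.101, 0.002, 0.001]
ft_force: [-1.5, -6.4, 16.2]
grip_width: -0.001
clock: 7.3
position: [0.5751, -0.0815, 0.0461]
ee_rot: [0.995, -0.101, 0.003, 0.001]
ft_force: [0.1, -3.7, 16.4]
grip_width: -0.0
[ 0.57507375 -0.08152306  0.0461083 ] [ 0.99485976 -0.1012251   0.00255251  0.0010145 ] [ 0.10380672 -3.73291112 16.35008555]
```

View pics/wrist5.png

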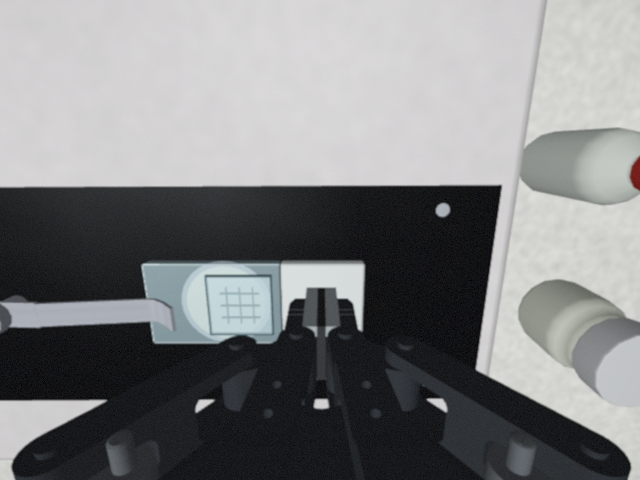

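The clip is now on the slide, with its toe at column 158, and the light window's disc is nearly under the glass. The remaining gap comes next.

Run:
```python
from h import *
from workcell import *
c=calibration("wrist")
a=cv2.imread("pics/wrist5.png")
g=ray(c,[[205,277],[271,276],[274,335],[209,335]],.0476)[:,:2].mean(0)
from scipy.spatial.transform import Rotation as R
o=get_obs(); M=R.from_quat(o["ee_rot"]).as_matrix().T
for w in ([.583,-.0365],[.5827,-.0369]): print(g,M@np.r_[np.array(w)-g,0])
wp=ray(c,[[181,302],[222,261]],.04)[:,:2]; print(wp)
y=np.array([np.sin(np.radians(11.5)),np.cos(np.radians(11.5))])
print(M@np.r_[np.array([.583,-.0365])-.038*y-o["position"][:2],0])
cv2.imwrite("pics/w5z.png",cv2.resize(cv2.convertScaleAbs(a[245:365,120:380],alpha=1.),None,fx=3,fy=3,interpolation=cv2.INTER_CUBIC))
```

```text
[ 0.58239694 -0.04561107] [-1.24332151e-03 -9.04594629e-03 -1.93197275e-05]
[ 0.58239694 -0.04561107] [-1.45665763e-03 -8.59374338e-03 -1.98021781e-05]
[[ 0.58715861 -0.01572394]
 [ 0.60330297 -0.04101435]]
[-1.22308671e-03 -7.65767739e-03 -1.72514667e-05]
```

View pics/w5z.png

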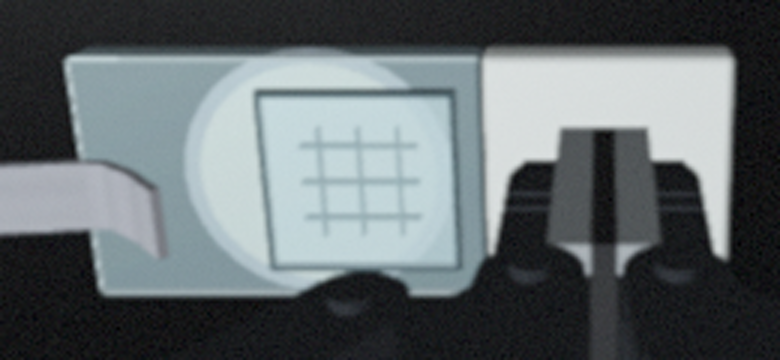

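About 8 mm remain along the slide and 1 mm to the side.

```bash
python3 -m handwheel '[{"jaw":0,"delta_pos":[0,-0.001,0],"turn":0},{"jaw":0,"delta_pos":[-0.0005,-0.0025,0],"turn":0},{"jaw":0,"delta_pos":[-0.001,-0.004,0],"turn":0},{"jaw":0,"delta_pos":[-0.001,-0.0055,0],"turn":0},{"jaw":0,"delta_pos":[-0.001,-0.007,0],"turn":0},{"jaw":0,"delta_pos":[-0.001,-0.008,0],"turn":0},{"jaw":0,"delta_pos":[-0.001,-0.0083,0],"turn":0},{"jaw":0,"delta_pos":[-0.001,-0.0083,0],"turn":0},{"jaw":0,"delta_pos":[-0.001,-0.0083,0],"turn":0}]'
python3 - <<'E'
from workcell import *
import cv2
o=get_obs();print(o["position"],o["ee_rot"],o["ft_force"])
a=camera("wrist")[:,:,::-1]; cv2.imwrite("pics/wrist6.png",a)
cv2.imwrite("pics/w6z.png",cv2.resize(a[245:365,120:380],None,fx=3,fy=3,interpolation=cv2.INTER_CUBIC))
E
```

```text
clock: 8.1
position: [0.5758, -0.0731, 0.0461]
ee_rot: [0.995, -0.101, 0.003, 0.001]
ft_force: [-0.9, -4.8, 15.7]
grip_width: 0.0
[ 0.57577637 -0.07307715  0.04610074] [ 9.94866062e-01 -1.01164574e-01  2.54255029e-03  8.85141582e-04] [-0.92095944 -4.83308598 15.6964626 ]
```

View pics/w6z.png

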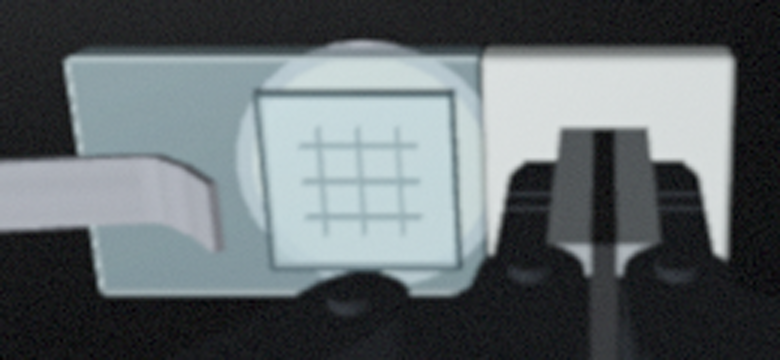

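The disc spans columns 237 to 487 in the zoom, so its centre is at 362. The glass centre is at 360, so it is centred. I'll lift straight up and back away.

```bash
python3 -m handwheel '[{"jaw":0,"delta_pos":[0,0,-0.002],"turn":0},{"jaw":0,"delta_pos":[0,0,-0.006],"turn":0},{"jaw":0,"delta_pos":[0,0,-0.015],"turn":0},{"jaw":0,"delta_pos":[0,0,-0.035],"turn":0},{"jaw":0,"delta_pos":[0,0,-0.065],"turn":0},{"jaw":0,"delta_pos":[0,0,-0.095],"turn":0},{"jaw":0,"delta_pos":[0,0,-0.12],"turn":0},{"jaw":0,"delta_pos":[0,0,-0.14],"turn":0},{"jaw":0,"delta_pos":[0,0,-0.15],"turn":0},{"jaw":0,"delta_pos":[0,0,-0.15],"turn":0}]'
python3 -m handwheel '[{"jaw":0,"delta_pos":[0,0.02,0],"turn":0},{"jaw":0,"delta_pos":[0,0.05,0],"turn":0},{"jaw":0,"delta_pos":[0,0.08,0],"turn":0},{"jaw":0,"delta_pos":[0,0.11,0],"turn":0},{"jaw":0,"delta_pos":[0,0.14,0],"turn":0},{"jaw":0,"delta_pos":[0,0.16,0],"turn":0},{"jaw":0,"delta_pos":[0,0.17,0],"turn":0},{"jaw":0,"delta_pos":[0,0.17,0],"turn":0},{"jaw":0,"delta_pos":[0,0.17,0],"turn":0}]'
python3 - <<'E'
from workcell import *
import cv2
o=get_obs();print(o["position"],o["ft_force"])
a=camera("side")[:,:,::-1]; cv2.imwrite("pics/side7.png",a)
cv2.imwrite("pics/s7z.png",cv2.resize(a[210:320,300:450],None,fx=5,fy=5,interpolation=cv2.INTER_CUBIC))
a=camera("top")[:,:,::-1]; cv2.imwrite("pics/top7.png",a)
cv2.imwrite("pics/t7z.png",cv2.resize(a[160:265,230:420],None,fx=4.2,fy=4.2,interpolation=cv2.INTER_CUBIC))
E
```

```text
clock: 8.98
position: [0.5746, -0.0713, 0.1961]
ee_rot: [0.995, -0.1, 0.002, 0.0]
ft_force: [0.5, 0.6, -0.0]
grip_width: -0.001
clock: 9.73
position: [0.5395, -0.2369, 0.1927]
ee_rot: [0.995, -0.1, -0.001, -0.001]
ft_force: [0.1, 0.5, -0.9]
grip_width: 0.001
[ 0.53949794 -0.2368964   0.19267042] [ 0.08085392  0.54933648 -0.87970199]
```

View pics/s7z.png

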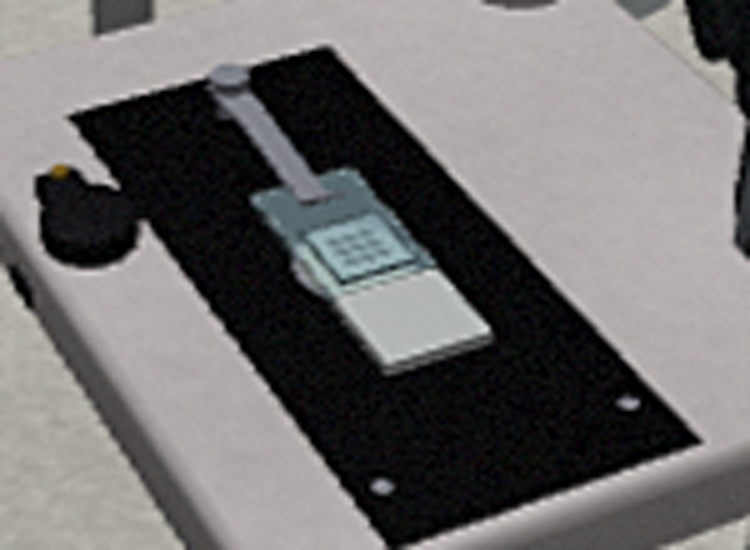

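View pics/t7z.png

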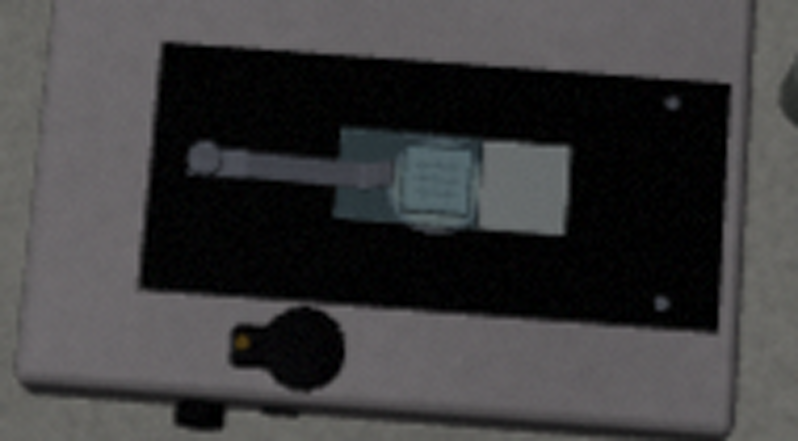

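Both views show the slide straight under the clip with the glass over the window. I'll measure the remaining offset.

Run:
```python
from h import *
from workcell import calibration
c=calibration("top"); s=calibration("side")
u=lambda P,f,o:(np.array(P,float)+.5)/f-.5+o
T=lambda P:u(P,4.2,[230,160]); S=lambda P:u(P,5,[300,210])
y=np.array([np.sin(np.radians(11.4)),np.cos(np.radians(11.4))]);x=np.array([y[1],-y[0]])
for cc,sl,gl,w in [(c,T([[571,147],[567,236],[333,217],[341,128]]),T([[408,145],[474,149],[470,214],[402,211]]),[.5835,-.0366]),(s,S([[493,333],[389,370],[250,196],[354,168]]),S([[305,232],[377,211],[425,258],[344,282]]),[.582,-.036])]:
  q=ray(cc,sl,.046)[:,:2]; ax=q[3]-q[0]+q[2]-q[1]; ax/=np.linalg.norm(ax)
  g1=q.mean(0)+.007*ax; g2=ray(cc,gl,.0476)[:,:2].mean(0)
  print(np.degrees(np.arctan2(ax[0],ax[1])),[((g-w)@x,(g-w)@y) for g in (g1,g2)])
```

```text
11.965648469266899 [(np.float64(0.0003273657779093735), np.float64(0.00045542536591770984)), (np.float64(0.00031731608642023766), np.float64(-0.00025959387654408473))]
12.27798949591659 [(np.float64(0.00022986551898890195), np.float64(-0.0011922787383746498)), (np.float64(0.0018002997229724484), np.float64(-0.0007472191267515078))]
```

The offset is under 2 mm and the angle is within 1° of the plate, so I'm handing in.

```bash
python3 -c "
from workcell import *
o=get_obs();print(o['clock'],o['ft_force'])
print(hand_in())"
```

```text
9.8333 [0.1978174  0.93131149 0.02635489]
the job is handed in; nothing more can be done
None
```

The slide is under the stage clip, with the cover glass centred on the light window, and I handed the job in at 9.8 s. The hand-in gives no verdict.

- **What I did:** I pressed the shut fingertips on the frosted end with about 16 N and turned the slide about 6° to line it up with the clip. Keeping it pressed, I slid it about 45 mm along the microscope's +y, so the clear end ran in under the toe. Wrist readings during the slide were 15.7–16.4 N downward, and the slide did not slip under the fingers. I then lifted straight up and moved clear.
- **Last checks:** The cover glass came out 0.4 to 2 mm from the window centre, depending on the view (limit 7 mm). The slide lies within about 1° of the plate's axis. In both the side and top views the clip's toe rests on the clear end. The wrist force was about zero after the lift.
- **Disagreement:** The views differed from each other by 1–2 mm, which is within the calibration tolerance. No check failed.
- **Not measured:** I did not compare the bottles, loupe and glue stick before and after. The loupe looks unmoved in the final pictures, and I saw no sign of the hand touching any of them.

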